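Cap the sample jar whose thread takes the cap

ROBOT

A 6-joint arm with a two-finger parallel gripper is mounted at the origin on a cart in front of the work surface, level with it; the furniture and walls round the work are solid. World frame = base frame: x ahead of the robot, y to its left, z up, the work surface at z = 0. Lengths are in mm, angles in rad, forces in N, time in s.
With the tool pointing down it reaches from about 350 to 775 mm from the base axis. Payload 7.3 kg.
Tool frame: the origin (TCP) lies at the very end of the fingers, on their centre line; the grasp point (between the pads) lies grip_point_offset behind it (grip_point_offset is the distance from the TCP to the grasp point, in mm); x points along the fingers, z is the direction in which the jaws open and shut, and the axes are right-handed (so a half turn about x gives the same grasp; the last joint's range is limited). The gripper opens to 92 mm and grips with 3 to 60 N. Pads are 19 mm wide; open, the fingers measure 130 mm over their backs; the gripper's body (75 mm by 190 mm) begins 47 mm behind the grasp point.
Start: joints at [1.057, 0.342, 1.524, -0, 1.275, -0.146], TCP at [188.759, 489.917, 191.241] pointing down, gripper open.
Joint ranges: [-2.53, 2.53], [-0.77, 2.02], [0.04, 2.7], [-1, 4.14], [0.28, 2.66], [-3.11, 3.11]. Speed limits (rad/s): [2.57, 2.57, 3.14, 3.14, 3.14, 3.14].

INTERFACE

Orientations are given as [roll, pitch, yaw] about the fixed x, y, z axes, in that order (R = Rz(yaw) Ry(pitch) Rx(roll)).
In Python, from plant import * gives the robot as it stands.
- The arm moves only by the tool send_rows, never from a script. Its argument "series" is text: rows parted by semicolons, each of 5 numbers parted by spaces: the gripper's target within -1 to 1 (fully open at 1, half-way at 0, shut at -1), then the shift along the tool's x, y, z in units of 30 mm (1.0 is 30 mm), then the turn about the tool's x in units of 5 degrees (1.0 is 5 degrees). A call has 1 to 8 rows; each row is the pose to reach, as a shift and turn from the pose commanded when the call began, along the tool's axes at that moment; what a row does not reach only later rows make up. A row lasts 1/8 s, in which the tool goes at most 62.5 mm and 10.7 degrees, less where a joint would pass 70% of its speed; a pose out of reach is approached as far as the arm can. A call with a gripper value outside its range is refused whole. The fingers move at their own pace and stop on an object; the grip force is fixed at half the most. Time passes only in rows, so rows that repeat a pose let the fingers close. It gives the time, the measured TCP pose, the force and the opening at its end, in the units of the state.
- get_obs(): the state, without advancing time (a new reading comes with each control period).
- capture(name): name is "scene" or "top"; returns a dict with "pixels" (400x640x3 uint8, red, green, blue), "mtx" (3x3 intrinsics, pixels), "R" (3x3) and "t" (3): a world point X has camera coordinates R X + t. Camera axes: x right, y down, z forward; pixel columns grow to the right and rows downward; lengths in mm; the calibration is good to about 2 mm. A picture is of the moment at which its call begins. There is no depth.
- close_job(): hands the job in, once; it reports no verdict.
Trained networks look in a picture, given as the dict that the camera call returned (one of the last four; its "shot" number tells which), for a name from the list of things; names that differ only in an ending like _2 or _b are one class to them, and where a whole thing is asked for, a point or a joint stands for the part that bears it (a point fixed in the world has none). Each returns a list of dicts, best first, with "score" (0 to 1); they miss things now and then, are a little off and sometimes report something else, mostly with a low value. They report only what shows in the picture. A call takes as long as a camera call. They do not tell look-alikes from the thing itself.
- cut_out(picture, thing): "pixels" (400x640 bool, what is visible of it).
- place_of(picture, thing): "point" ([x, y, z] in mm, in world coordinates, good to about 4 mm: a listed point, or the origin of a listed thing).
The state is a dict: "time": time; "joint_positions": joint angles; "dq": joint speeds; "tau": joint torques, N m; "tool_pos": TCP position; "tcp_rot": TCP orientation; "contact_force": force on the tool from outside, world axes, zero at the start; "moment": the same for the moment, N m; "grip_width": finger opening in mm.
Only numpy, scipy, OpenCV 4.12 (cv2) and the standard library are available. Lean on these libraries where they do the work, as an engineer would, in place of code of your own. Each camera call takes 0.05 s, during which the arm holds its last target.

TASK

Close one of the two open white jars in the bench holder with the loose black screw cap. The jars look alike but have different threads and the cap belongs to only one of them: set it on squarely, start it gently clockwise, and if it binds in the first quarter turn, well short of home, the threads are crossing, so stop before you wrench the jar round in its rubber lining, lift the cap off and try the other jar. Screw it fully home on the jar that takes it, let go, and leave the other things on the bench where they are.

Things in the scene. Friction and masses are not known exactly. Their poses are not given: they have to be found in the camera images.
- cap: Loose black screw cap, ribbed, mouth down on the worktop: 57 mm across, 19 mm high, 30 g. Origin at the centre of its open lower edge, z up through its closed top (3 mm thick; inside 16 mm deep). Right-handed four-start thread (looks and fits alike every 90 deg): clockwise from above screws it down. Four lugs inside, 6 mm above the edge, reach in to 21.9 mm radius.
- holder: Fixed aluminium base plate (104 x 250 x 12 mm) with two rubber-lined collars 46 mm high, an open white jar in each; origin under its middle, +y towards the left collar. The cap fits one jar only, left or right by chance. Turning freely takes about 0.05 N m at a light press of 3 N; a stop is felt as a rising moment.
- left_mouth (a point): Centre of the left jar's rim, z up, 93 mm above the worktop with nothing pressing on the jar. Neck 20 mm high, 40.4 mm across, thread crests 48 mm; jar body 52 mm. Where the thread starts round the neck is unknown. Cap fully home: its top sits on the rim, its origin 16 mm below this point (77 mm above the worktop), and turning gets stiff.
- right_mouth (a point): The same for the right jar, 124 mm from the left. Set on without turning, the cap stands 4 to 10 mm above home. On its own thread it sinks 4 mm per rad clockwise and is home after 1.3 to 2.9 rad (often two grasps). On the wrong, finer thread it sinks 2.2 mm per rad and stops dead after 0 to 1.6 rad, 6 to 8 mm above home.
- jar_a (a joint): Height of one of the jars (left or right by chance) on its soft rubber foot, m: 0 at rest, negative when pressed down, 3 N per mm, at most 8 mm down and 4 mm up.
- jar_b (a joint): The same for the other jar.
- jar_a_turn (a joint): Twist of that first jar in the rubber lining of its collar, rad: 0 at rest, negative clockwise from above; it springs back with 5 N m per rad (0.1 N m turns it 0.02 rad).
- jar_b_turn (a joint): The same for the other jar.
- small_jar: Bystander: closed sample jar with a grey lid, 49 mm across, 60 mm high; origin at the centre of its foot.
- tape: Bystander: roll of masking tape lying flat, 96 mm across, 25 mm high; origin at the centre of its underside.
- timer: Bystander: white lab timer, 64 x 64 x 17 mm; origin at the centre of its underside.
- stopper: Bystander: red-brown rubber stopper, 33 mm across, 30 mm high; origin at the centre of its underside.
- marker: Bystander: marker pen lying down, 132 mm long; origin at the centre of its underside.
Mind the look-alikes: they are no part of the job. Of the things shaped like the cap, the black one is meant.

How it is judged:
By the outcome, as a careful person would: the job done as asked, in the order asked, and still so for the second after the job is handed in, with the robot touching nothing.
It also fails if it takes over 72 s, if anything falls off the work surface, if the arm or the gripper's body presses on something with over 40 N, if the wrist force passes 120 N, or if a joint passes its speed limit or range.

## Working session

There is one attempt and no reset: what is moved stays moved. The work goes in short steps, Python scripts to look and compute and a tool call to move; the robot and the scene stay as the last step left them, time stands still between calls to the robot, and variables do not carry over. Pictures are saved under pics/ and viewed, and the job is handed in when it is done.

Besides the shell and the picture viewer there is one more tool, called after "Request:" by a JSON object that holds its "fn" and its "kwargs", one argument or row to a line. send_rows: Moves the arm, as the interface text tells. Its arguments: {"type":"object","properties":{"series":{"type":"string"}},"required":["series"]}

```bash
mkdir -p pics; ls
python3 - <<'E'
from plant import *
import cv2
o=get_obs(); print(o)
for n in("scene","top"):
    p=capture(n); cv2.imwrite(f"pics/{n}0.png",p["pixels"][:,:,::-1])
    for k in ("cap","holder","left_mouth","right_mouth","small_jar","tape"):
        print(n,k,[(round(d["score"],2),[round(float(v)) for v in d["point"]]) for d in place_of(p,k)])
E
```

```text
pics
{'time': 0.0, 'joint_positions': array([ 1.05697547e+00,  3.42728377e-01,  1.52500201e+00,  2.15189689e-05,
        1.27536908e+00, -1.45987409e-01]), 'dq': array([-0.00076406,  0.00041411, -0.00135376, -0.00146393,  0.00087574,
        0.00225034]), 'tau': array([-1.88103637e-03, -4.31244206e+01, -2.44224072e+01,  7.14351330e-02,
        5.60650940e-02, -1.35426849e-04]), 'tool_pos': array([188.5332732 , 489.50503857, 190.54729304]), 'tcp_rot': array([ 2.9819499 ,  1.56928938, -2.09827881]), 'contact_force': array([-0.08196346,  0.20391837,  0.42508615]), 'moment': array([-0.05312921,  0.01680768,  0.02528044]), 'grip_width': 91.58662174040538}
scene cap [(0.87, [521, 92, 2]), (0.82, [538, 188, -2]), (0.81, [532, 293, 0])]
scene holder [(0.77, [545, -163, -2])]
scene left_mouth [(0.81, [562, -103, 97]), (0.73, [660, 301, -4])]
scene right_mouth [(0.42, [348, 241, -3])]
scene small_jar [(0.79, [659, 301, 0])]
scene tape [(0.8, [747, -153, -2])]
top cap [(0.53, [535, 194, -2]), (0.52, [562, -106, 94]), (0.51, [526, 91, 0]), (0.47, [536, 290, 3])]
top holder [(0.78, [546, -167, 2])]
top left_mouth [(0.96, [561, -106, 95])]
top right_mouth []
top small_jar [(0.47, [660, 295, -1]), (0.27, [447, -370, -3])]
top tape [(0.54, [745, -151, -1])]
```

View pics/scene0.png

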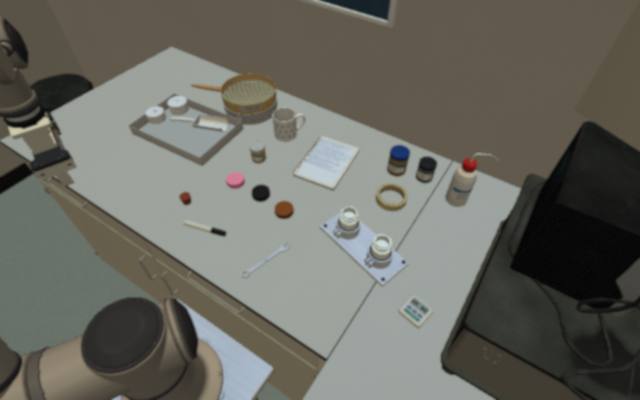

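View pics/top0.png

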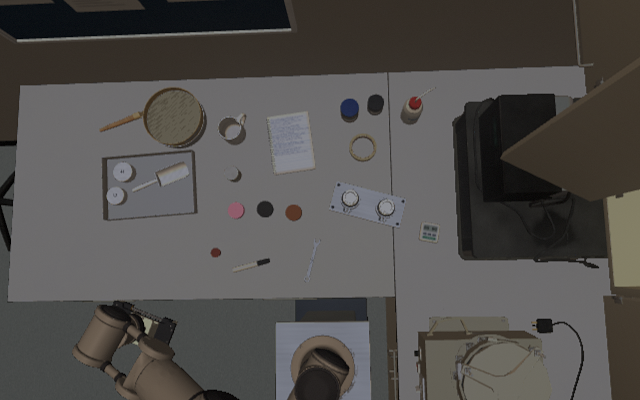

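Candidates for the cap in the top image are pink (236,210), black (265,209) and brown (294,212). The lids of the closed jars at (349,108) and (375,103) are also cap-like. I choose the black one at (265,209) top / (261,192) scene. Next are close crops and refined measurements.

```bash
cat > h.py <<'E'
from plant import *
import numpy as np, cv2
def ray(p,u,v,z):
    d=p["R"].T@np.linalg.inv(p["mtx"])@np.array([u,v,1.]); c=-p["R"].T@p["t"]
    return c+d*(z-c[2])/d[2]
def proj(p,X):
    X=np.atleast_2d(X); c=X@p["R"].T+p["t"]; q=c@p["mtx"].T; return q[:,:2]/q[:,2:]
def circ(x,y,z,r,n=60):
    a=np.linspace(0,2*np.pi,n); return np.c_[x+r*np.cos(a),y+r*np.sin(a),0*a+z]
E
python3 - <<'E'
from h import *
P={}
for n in("scene","top"):
    p=P[n]=capture(n)
    for k,w in(("cap",(265,209) if n=="top" else (261,192)),("holder",None)):
        for d in cut_out(p,k):
            m=d["pixels"].astype(np.uint8); ys,xs=np.nonzero(m); 
            print(n,k,round(d["score"],2),len(xs),xs.mean().round(1),ys.mean().round(1),xs.min(),xs.max(),ys.min(),ys.max(), ray(p,xs.mean(),ys.mean(),10 if n=='scene' else 19).round(1))
    im=p["pixels"][:,:,::-1].copy()
    K=5
    def crop(u,v,w,h,name,circles):
        c=cv2.resize(im[v:v+h,u:u+w],None,fx=K,fy=K,interpolation=cv2.INTER_CUBIC)
        c2=cv2.convertScaleAbs(c,alpha=1.5,beta=20); c3=c2.copy()
        for C in circles:
            q=((proj(p,C)-[u,v]+.5)*K).astype(np.int32); cv2.polylines(c3,[q],True,(0,255,0),1)
        cv2.imwrite(name,np.vstack([c2,c3]))
    ca=circ(536,191,19,28.5)
    L=circ(562,-105,93,20.2); 
    if n=="top": crop(220,190,90,40,"pics/t_cap.png",[ca]); crop(325,175,90,55,"pics/t_hold.png",[L])
    else: crop(220,165,90,55,"pics/s_cap.png",[ca]); crop(315,195,100,60,"pics/s_hold.png",[L])
E
```

```text
scene cap 0.84 282 283.1 209.8 274 292 201 218 [521.6  92.4  10. ]
scene cap 0.64 275 259.8 192.5 251 269 184 201 [536.5 193.7  10. ]
scene cap 0.62 274 234.5 179.8 225 244 172 188 [534.4 294.8  10. ]
scene cap 0.38 447 380.4 246.2 369 391 234 259 [ 566.7 -210.6   10. ]
scene holder 0.93 2246 363.4 249.7 320 407 214 284 [ 530.6 -176.8   10. ]
scene holder 0.52 343 347.7 218.0 339 356 207 229 [601.7 -83.9  10. ]
top cap 0.73 216 293.1 212.7 285 301 205 221 [521.6  87.6  19. ]
top cap 0.65 194 236.0 210.2 229 244 203 217 [534.7 286.5  19. ]
top cap 0.53 203 264.9 209.5 258 272 202 217 [535.  185.7  19. ]
top cap 0.44 201 232.1 174.5 224 240 167 182 [660.4 300.9  19. ]
top holder 0.91 1857 366.9 204.5 329 405 182 227 [ 544.5 -166.7   19. ]
```

View pics/t_cap.png

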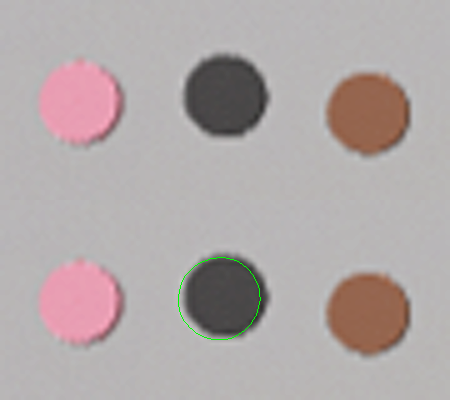

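View pics/t_hold.png

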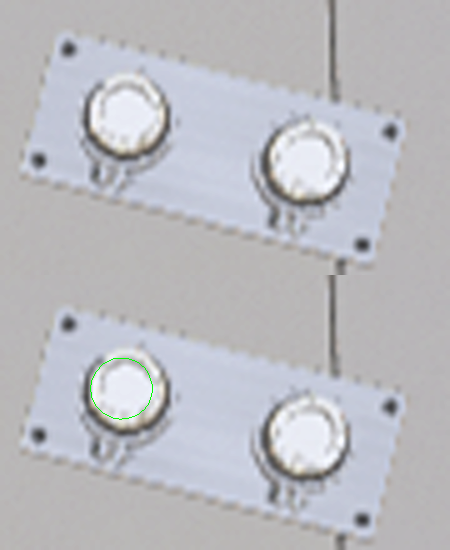

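View pics/s_cap.png

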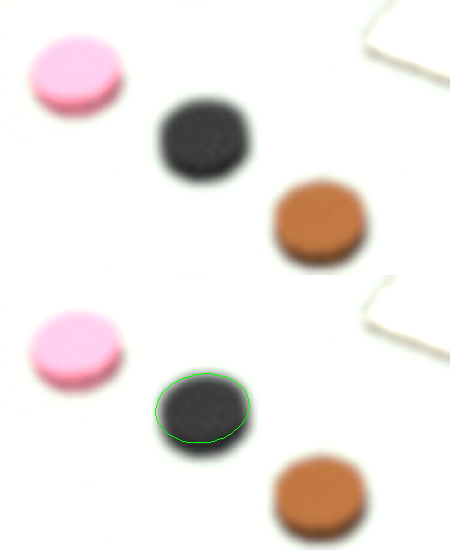

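View pics/s_hold.png

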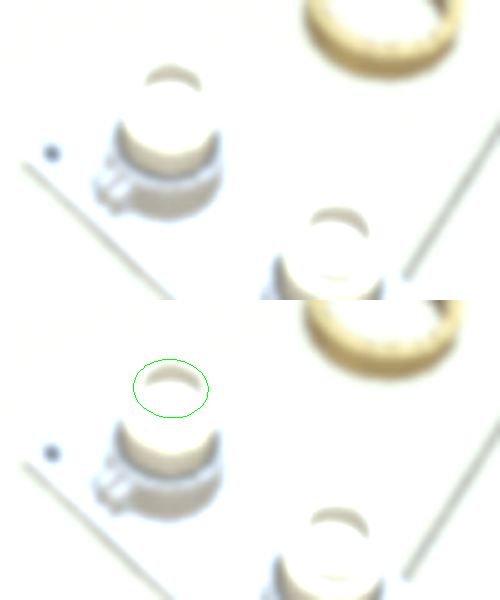

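Run:
```python
from h import *
import plant
print([n for n in dir(plant) if not n.startswith('_')])
for n in ("grip_point_offset",): print(getattr(plant,n,None))
from scipy.spatial.transform import Rotation as R
o=get_obs(); print(R.from_euler('xyz',o["tcp_rot"]).as_matrix().round(3), o["joint_positions"].round(3))
from scipy.optimize import minimize
res={}
for n in("scene","top"):
    p=capture(n); im=p["pixels"].astype(float).mean(2)
    u0,v0=(265,209) if n=="top" else (260,192)
    # darkness-weighted moment: background minus pixel
    w=im[v0-14:v0+15,u0-14:u0+15]; bg=np.median(np.r_[w[0],w[-1],w[:,0],w[:,-1]])
    m=np.clip((bg-w)/(bg-w[12:17,12:17].mean()),0,1); m[m<.35]=0
    yy,xx=np.mgrid[v0-14:v0+15,u0-14:u0+15]
    c=np.array([(m*xx).sum(),(m*yy).sum()])/m.sum()
    def cen(xy):
        S=16; pts=np.vstack([circ(*xy,0,28.5),circ(*xy,19,28.5)])
        h=cv2.convexHull(proj(p,pts).astype(np.float32)); M=cv2.moments(h); return np.array([M["m10"],M["m01"]])/M["m00"],M["m00"]
    r=minimize(lambda q:((cen(q)[0]-c)**2).sum(),[535,188],method="Nelder-Mead"); print(n,c.round(2),m.sum().round(1),cen(r.x)[1],r.x.round(1))
    # holder bolts crops
    if n=="top":
        c=p["pixels"][180:232,325:412,::-1]; c=np.clip((c.astype(float)-90)*1.5,0,255).astype(np.uint8)
    else:
        c=p["pixels"][200:290,315:412,::-1]; c=np.clip((c.astype(float)-110)*1.6,0,255).astype(np.uint8)
    K=8 if n=="top" else 6
    cv2.imwrite(f"pics/h_{n}.png",cv2.resize(c,None,fx=K,fy=K,interpolation=cv2.INTER_CUBIC))
```

```text
['Unreachable', 'capture', 'close_job', 'cut_out', 'get_obs', 'grip_point_offset', 'place_of']
18.8
[[ 0.    -0.933  0.36 ]
 [ 0.     0.36   0.933]
 [-1.    -0.     0.   ]] [ 1.057  0.342  1.524  0.     1.275 -0.146]
scene [260.43 192.8 ] 228.8 277.3443335457705 [537.4 191.8]
top [264.7  208.76] 209.6 225.23453054344282 [538.4 187.7]
```

```bash
echo
```

```text
(no output)
```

View pics/h_top.png

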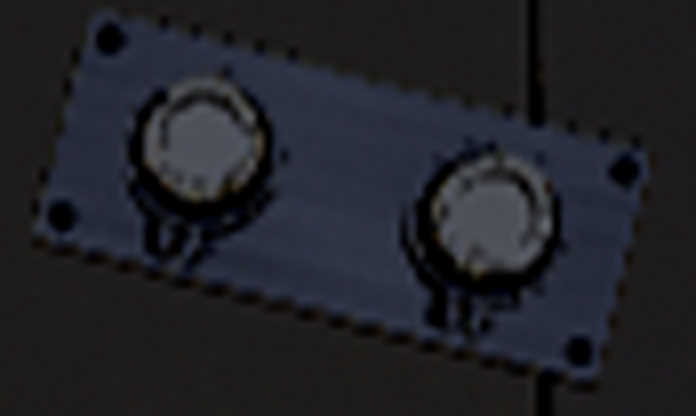

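View pics/h_scene.png

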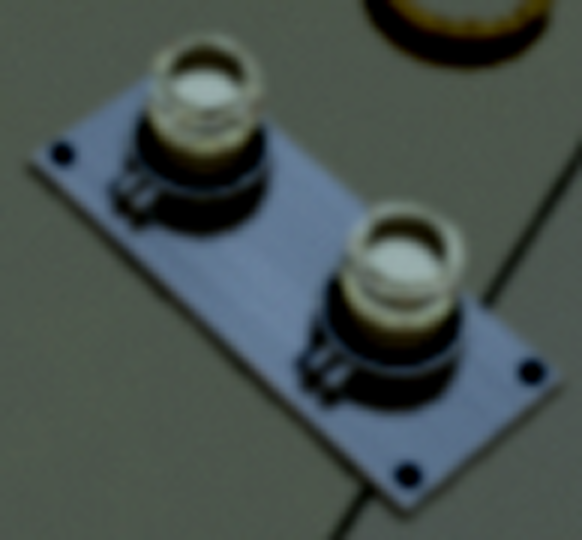

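Run:
```python
from h import *
P={n:capture(n) for n in("scene","top")}
def px(n,x,y):
    K,u,v=(8,325,180) if n=="top" else (6,315,200)
    return (x+.5)/K-.5+u,(y+.5)/K-.5+v
B=[(109,38),(625,170),(61,214),(579,350)]
W=np.array([ray(P["top"],*px("top",*b),12) for b in B]);print(W.round(1),W.mean(0).round(1))
d=(W[0]+W[2]-W[1]-W[3])/2; print("yaw", np.arctan2(-d[0],d[1]), np.linalg.norm(d))
c=W.mean(0)[:2]; u=d[:2]/np.linalg.norm(d)
print("top mouths",(c+62*u).round(1),(c-62*u).round(1))
B=[(62,154),(532,371),(408,474)]
W=np.array([ray(P["scene"],*px("scene",*b),12) for b in B]);print(W.round(1)); c=(W[0]+W[1])[:2]/2; d=W[0]-W[2]; u=d[:2]/np.linalg.norm(d); print(np.linalg.norm(d))
print("scene mouths",(c+62*u).round(1),(c-62*u).round(1))
print("scene rims",ray(P["scene"],*px("scene",204,80),93).round(1),ray(P["scene"],*px("scene",403.5,246),93).round(1))
print("top rims",ray(P["top"],*px("top",202,139),93).round(1),ray(P["top"],*px("top",492,215),93).round(1))
```

```text
[[ 617.8  -69.5   12. ]
 [ 555.2 -289.4   12. ]
 [ 541.6  -47.2   12. ]
 [ 478.4 -267.2   12. ]] [ 548.3 -168.3   12. ]
yaw -0.27851543489292624 228.7575751383293
top mouths [ 565.3 -108.7] [ 531.2 -228. ]
[[ 541.   -43.4   12. ]
 [ 555.9 -285.3   12. ]
 [ 478.9 -262.9   12. ]]
228.08975323135454
scene mouths [ 565.3 -104.7] [ 531.6 -224. ]
scene rims [ 559.6 -106.2   93. ] [ 528.9 -223.2   93. ]
top rims [ 562.8 -108.3   93. ] [ 528.8 -225.9   93. ]
```

Request:
{"fn": "send_rows", "kwargs": {
  "series": "1 0 -2 -0.7 0.6; 1 0 -4 -1.4 1.2; 1 0 -6 -2.1 1.8; 1 0 -8 -2.8 2.4; 1 0.5 -10 -3.5 3; 1 1 -12 -4.2 3.6; 1 2 -14 -4.9 4.2; 1 3 -14.46 -5.14 4.8"
}}

```text
time: 2.2
tool_pos: [541.0, 188.0, 101.1]
tcp_rot: [-0.634, 1.567, 0.146]
contact_force: [-0.3, 0.9, -1.0]
grip_width: 91.7
```

```bash
cat >> h.py <<'E'
from scipy.spatial.transform import Rotation as Rot
def st():
    o=get_obs(); M=Rot.from_euler('xyz',o["tcp_rot"]).as_matrix()
    print("t",round(o["time"],2),"pos",o["tool_pos"].round(1),"zdir",np.degrees(np.arctan2(M[1,2],M[0,2])).round(1),"xaxis",M[:,0].round(3),"j",o["joint_positions"].round(2),"F",o["contact_force"].round(1),"M",o["moment"].round(3),"w",round(o["grip_width"],1))
    return o,M
def to(x,y,z):
    o,M=st(); d=M.T@(np.array([x,y,z])-o["tool_pos"]); print("shift units",(d/30).round(3))
E
python3 -c "
from h import *
to(538,189.8,30)"
```

```text
t 2.2 pos [541.  188.  101.1] zdir 44.7 xaxis [ 0.003  0.    -1.   ] j [ 0.2   0.51  1.52 -0.    1.11 -0.58] F [-0.3  0.9 -1. ] M [ 0.012  0.036 -0.006] w 91.7
shift units [ 2.371  0.117 -0.037]
```

Request:
{"fn": "send_rows", "kwargs": {
  "series": "1 1 0.1 0 0; 1 2 0.1 0 0; 1 2.8 0.1 0 0; 1 3.2 0.1 0 0; 1 3.2 0.1 0 0"
}}

```text
time: 2.82
tool_pos: [535.7, 192.2, 4.8]
tcp_rot: [2.507, 1.57, -2.992]
contact_force: [0.3, 0.1, 0.1]
grip_width: 91.9
```

```bash
python3 -c "
from h import *
to(538,189.8,4)
p=capture('scene');cv2.imwrite('pics/s1.png',cv2.resize(p['pixels'][140:260,190:340,::-1],None,fx=5,fy=5,interpolation=cv2.INTER_CUBIC))"
```

```text
t 2.83 pos [535.7 192.2   4.8] zdir 44.9 xaxis [-0.001 -0.    -1.   ] j [ 0.21  0.63  1.62  0.    0.9  -0.57] F [0.3 0.1 0.1] M [-0.04   0.007 -0.002] w 91.9
shift units [ 0.026 -0.11  -0.001]
```

View pics/s1.png

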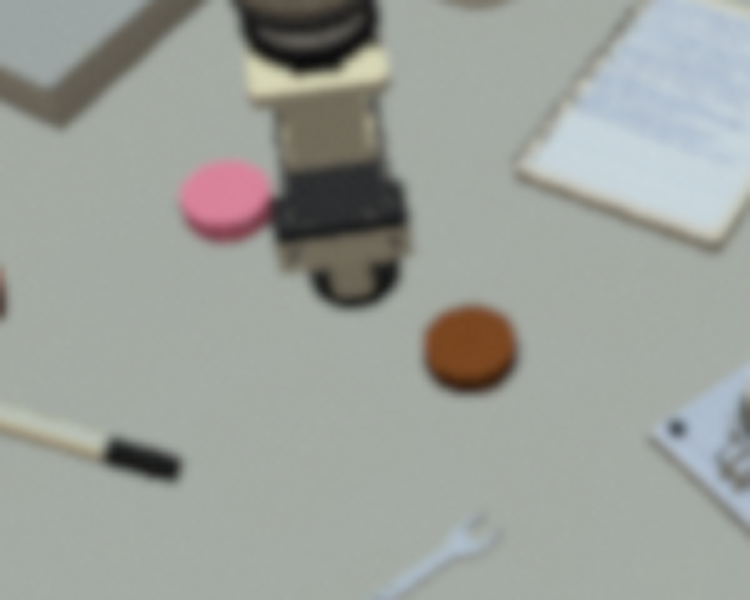

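The fingers straddle the black cap (355,280 in the crop), clear of its pink and brown neighbours. I'll squeeze, release, turn 90° and squeeze again to centre it.

Request:
{"fn": "send_rows", "kwargs": {
  "series": "-1 0 -0.1 0 0; -1 0 -0.1 0 0; -1 0 -0.1 0 0; -1 0 -0.1 0 0; -1 0 -0.1 0 0; -1 0 -0.1 0 0; -1 0 -0.1 0 0; -1 0 -0.1 0 0"
}}

```text
time: 3.88
tool_pos: [538.1, 190.0, 5.2]
tcp_rot: [1.447, 1.571, 2.231]
contact_force: [0.2, -0.1, -0.5]
grip_width: 16.3
```

```bash
python3 -c "
from h import *
to(538,189.8,4)"
```

```text
t 3.88 pos [538.1 190.    5.2] zdir 44.9 xaxis [-0.  0. -1.] j [ 0.21  0.63  1.62  0.    0.9  -0.58] F [ 0.2 -0.1 -0.5] M [-0.033 -0.006  0.032] w 16.3
shift units [ 0.04  -0.003 -0.008]
```

```bash
python3 -c "
from h import *
p=capture('scene');a=cv2.resize(p['pixels'][150:250,190:340,::-1],None,fx=4,fy=4,interpolation=cv2.INTER_CUBIC)
print(place_of(p,'cap'))
q=capture('top');b=cv2.resize(q['pixels'][170:240,200:350,::-1],None,fx=4,fy=4,interpolation=cv2.INTER_CUBIC)
cv2.imwrite('pics/s2.png',a);cv2.imwrite('pics/t2.png',cv2.convertScaleAbs(b,alpha=1.4))"
```

```text
[{'point': [523.5, 93.8, 3.7], 'score': 0.6}, {'point': [536.4, 190.0, -4.4], 'score': 0.57}, {'point': [538.7, 291.0, -1.9], 'score': 0.53}]
```

View pics/s2.png

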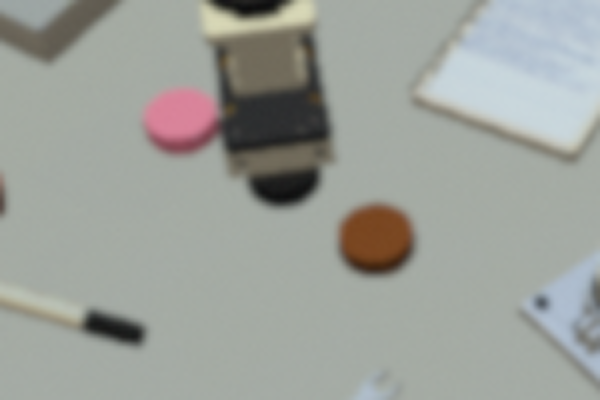

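View pics/t2.png

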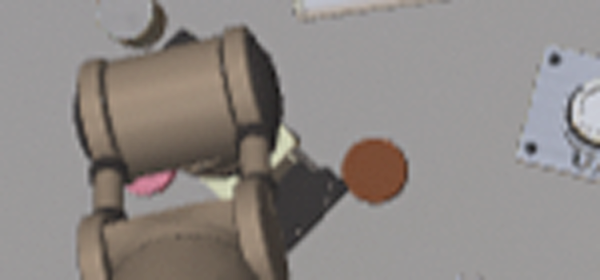

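```bash
python3 -c "
from h import *
o,M=st()
p=capture('scene'); print('cam',(-p['R'].T@p['t']).round())
T=o['tool_pos'];im=p['pixels'][:,:,::-1].copy();K=6;u,v=210,130
a=cv2.resize(im[v:v+95,u:u+110],None,fx=K,fy=K,interpolation=cv2.INTER_CUBIC)
b=a.copy()
def dr(C,col):
    cv2.polylines(b,[((proj(p,C)-[u,v]+.5)*K).astype(np.int32)],False,col,1)
for h in (0,19): dr(circ(538,190,h,28.5),(0,255,0))
ax=np.array([T-M[:,0]*k for k in (0,18.8,66,120)]); dr(ax,(0,0,255)); 
for s in(-95,95):
  for e in (-37.5,37.5): dr(np.array([T-M[:,0]*66+M[:,2]*s+M[:,1]*e, T-M[:,0]*120+M[:,2]*s+M[:,1]*e]),(255,0,255))
for s in (-8,8): dr(np.array([T+M[:,2]*s,T-M[:,0]*66+M[:,2]*s]),(0,255,255))
cv2.imwrite('pics/s3.png',np.hstack([a,b])[:, :])
cv2.imwrite('pics/s3.png',b)
"
```

```text
t 4.03 pos [538.1 190.1   5.2] zdir 44.9 xaxis [ 0.  0. -1.] j [ 0.21  0.63  1.62  0.    0.9  -0.58] F [ 0.1 -0.1 -0.1] M [-0.056  0.02   0.011] w 4.6
cam [ -36. -404.  918.]
```

View pics/s3.png

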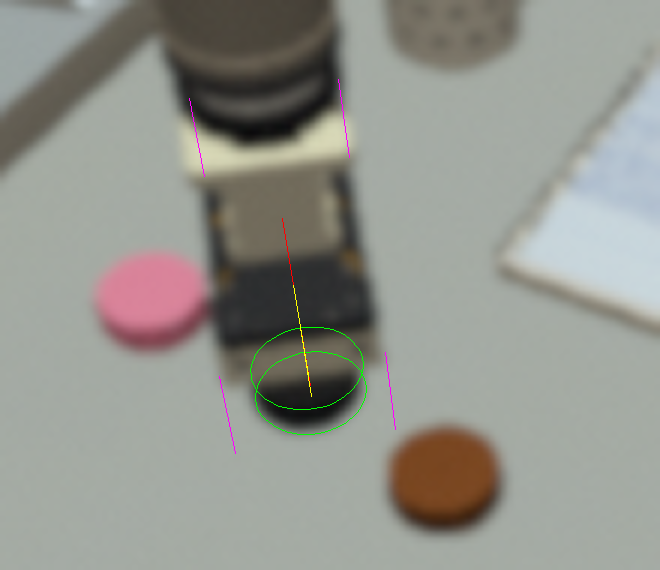

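```bash
python3 -c "
from h import *
p=capture('scene'); q=capture('top'); o,M=st()
for s in (-55,-68,-95):
  for h in (0,20,40,70,100,130): 
    X=o['tool_pos']+M[:,2]*s; X[2]=h; print(s,h,((proj(p,X)[0]-[210,130])*6).round(), proj(q,X)[0].round(1))
t=((q['pixels'][185:260,225:320,::-1].astype(float))*1.6).clip(0,255).astype(np.uint8)
cv2.imwrite('pics/t3.png',cv2.resize(t,None,fx=7,fy=7,interpolation=cv2.INTER_CUBIC))
"
```

```text
t 4.17 pos [538.1 190.1   5.2] zdir 44.9 xaxis [ 0.  0. -1.] j [ 0.21  0.63  1.62  0.    0.9  -0.58] F [ 0.2 -0.1 -0. ] M [-0.033  0.     0.032] w 0.7
-55 0 [320. 470.] [275.6 220. ]
-55 20 [315. 444.] [274.8 219.6]
-55 40 [311. 418.] [273.9 219.1]
-55 70 [304. 377.] [272.6 218.4]
-55 100 [297. 335.] [271.2 217.7]
-55 130 [290. 291.] [269.8 216.9]
-68 0 [322. 489.] [278.2 222.6]
-68 20 [318. 464.] [277.4 222.2]
-68 40 [314. 438.] [276.6 221.8]
-68 70 [307. 397.] [275.3 221.1]
-68 100 [300. 355.] [274.  220.4]
-68 130 [293. 311.] [272.7 219.7]
-95 0 [328. 531.] [283.7 228. ]
-95 20 [324. 506.] [283.  227.6]
-95 40 [320. 480.] [282.2 227.3]
-95 70 [313. 440.] [281.  226.7]
-95 100 [306. 398.] [279.8 226.1]
-95 130 [298. 354.] [278.6 225.5]
```

View pics/t3.png

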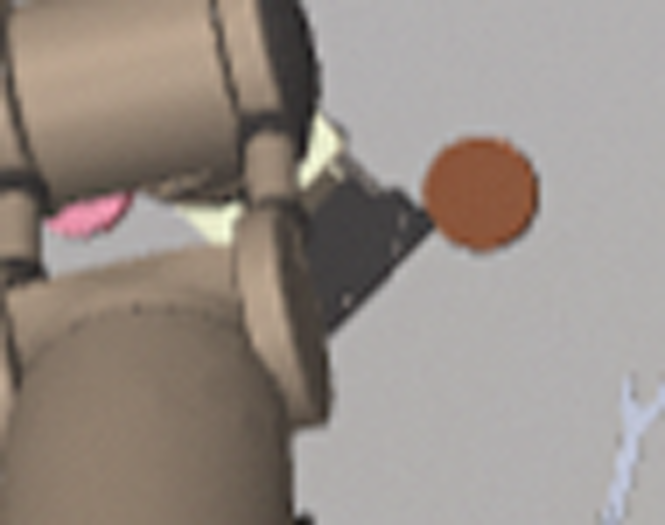

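Request:
{"fn": "send_rows", "kwargs": {
  "series": "1 -0.5 0 0 0; 1 -0.5 0 0 0; 1 -0.5 0 0 0; 1 -0.5 0 0 0; 1 -0.5 0 0 0; 1 -0.5 0 0 0"
}}

```text
time: 4.92
tool_pos: [538.0, 190.0, 20.1]
tcp_rot: [2.315, 1.571, 3.1]
contact_force: [-1.9, -0.1, -0.2]
grip_width: 56.0
```

```bash
python3 -c "
from h import *
o,M=st()
p=capture('scene')
T=o['tool_pos'];im=p['pixels'][:,:,::-1].copy();K=6;u,v=210,130
b=cv2.resize(im[v:v+95,u:u+110],None,fx=K,fy=K,interpolation=cv2.INTER_CUBIC)
def dr(C,col):
    cv2.polylines(b,[((proj(p,C)-[u,v]+.5)*K).astype(np.int32)],False,col,1)
for h,c in ((0,(0,0,255)),(30,(0,255,255)),(40,(0,255,0))):
  X=T-M[:,2]*55+[0,0,h]; dr(np.array([X-M[:,1]*9.5,X+M[:,1]*9.5]),c)
  X=T+M[:,2]*0+[0,0,h]; dr(np.array([X-M[:,1]*9.5,X+M[:,1]*9.5]),c)
cv2.imwrite('pics/s4.png',b)
"
```

```text
t 4.92 pos [538.  190.   20.1] zdir 44.9 xaxis [-0.  0. -1.] j [ 0.21  0.61  1.6   0.    0.93 -0.58] F [-1.9 -0.1 -0.2] M [0.    0.038 0.02 ] w 56.0
```

View pics/s4.png

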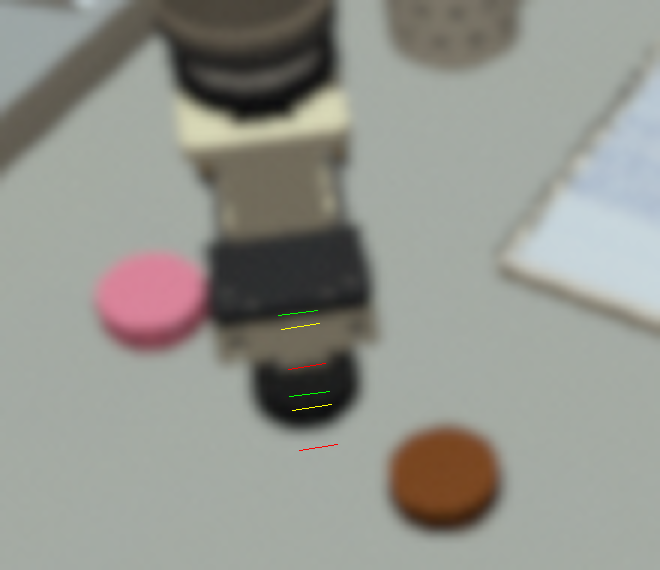

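Request:
{"fn": "send_rows", "kwargs": {
  "series": "1 0 0 0 0; 1 0 0 0 0; 1 0 0 0 0; 1 0.3 0 0 0; 1 0.6 0 0 0; 1 0.8 0 0 0"
}}

```text
time: 5.72
tool_pos: [537.6, 189.9, -4.8]
tcp_rot: [2.506, 1.57, -2.993]
contact_force: [0.2, 0.3, 0.8]
grip_width: 91.7
```

```bash
cat > look.py <<'E'
from h import *
import sys
def look(name,off=38):
    o,M=st()
    p=capture('scene')
    T=o['tool_pos'];im=p['pixels'][:,:,::-1].copy();K=6
    u,v=(proj(p,T+[0,0,off])[0]-[55,50]).astype(int)
    b=cv2.resize(im[v:v+95,u:u+110],None,fx=K,fy=K,interpolation=cv2.INTER_CUBIC)
    def dr(C,col):
        cv2.polylines(b,[((proj(p,C)-[u,v]+.5)*K).astype(np.int32)],False,col,1)
    for h,c in ((0,(0,0,255)),(off,(0,255,0))):
      for s in(-1,1):
        X=T+M[:,2]*s*(o['grip_width']/2+9)+[0,0,h]; dr(np.array([X-M[:,1]*9.5,X+M[:,1]*9.5]),c)
    cv2.imwrite(name,b); return o,M,p
if __name__=='__main__': look(sys.argv[1])
E
python3 look.py pics/s5.png
```

```text
t 5.72 pos [537.6 189.9  -4.8] zdir 44.9 xaxis [-0.001 -0.    -1.   ] j [ 0.21  0.64  1.62  0.    0.88 -0.58] F [0.2 0.3 0.8] M [ 0.019 -0.029  0.012] w 91.7
```

View pics/s5.png

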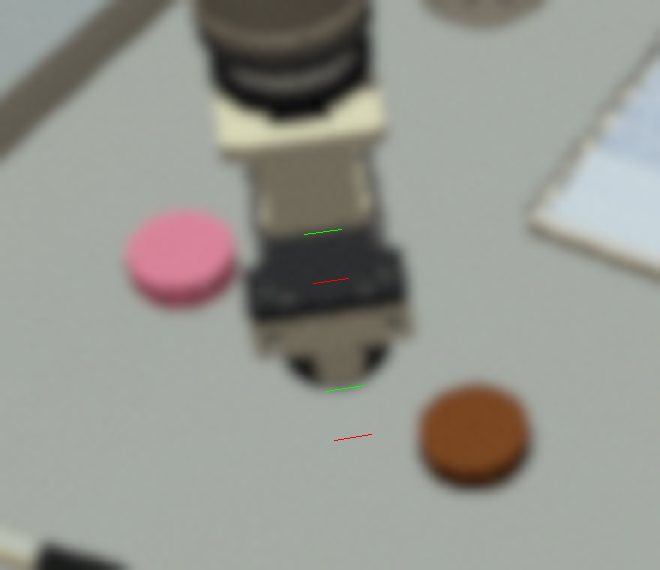

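The picture shows the fingertip (338,378) about 40 mm higher than the reported TCP implies (red line). The fingers also shut over the cap without touching it. So reported z reads about 40 mm low, and I'll go down by feel.

Request:
{"fn": "send_rows", "kwargs": {
  "series": "1 0.3 0 0 0; 1 0.6 0 0 0; 1 0.8 0 0 0; 1 0.8 0 0 0"
}}

```text
time: 6.28
tool_pos: [537.7, 190.0, -28.4]
tcp_rot: [2.496, 1.57, -3.003]
contact_force: [0.2, -1.1, 0.5]
grip_width: 91.7
```

```bash
python3 look.py pics/s6.png
```

```text
t 6.28 pos [537.7 190.  -28.4] zdir 44.9 xaxis [-0.001 -0.    -1.   ] j [ 0.21  0.68  1.64  0.    0.83 -0.58] F [ 0.2 -1.1  0.5] M [-0.051 -0.028  0.026] w 91.7
```

View pics/s6.png

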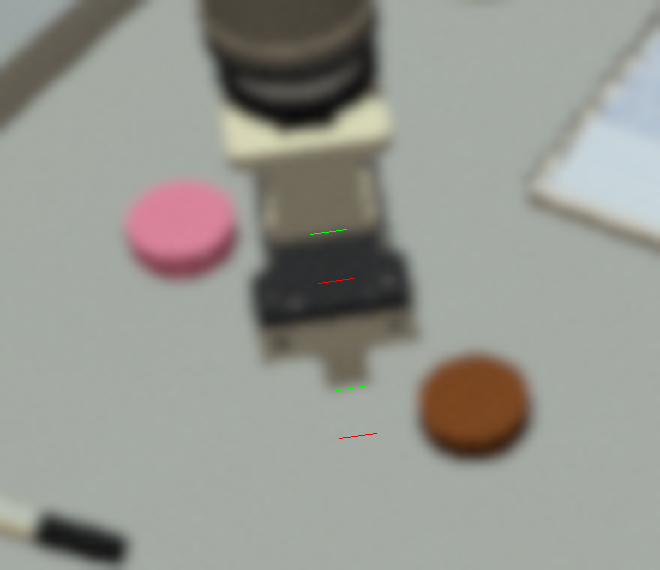

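Request:
{"fn": "send_rows", "kwargs": {
  "series": "1 0.1 0 0 0; 1 0.2 0 0 0; -1 0.2 0 0 0; -1 0.2 0 0 0; -1 0.2 0 0 0; -1 0.2 0 0 0; -1 0.2 0 0 0; -1 0.2 0 0 0"
}}

```text
time: 7.32
tool_pos: [538.2, 190.1, -33.7]
tcp_rot: [-0.37, 1.57, 0.414]
contact_force: [0.2, -0.3, 0.7]
grip_width: 56.4
```

```bash
python3 -c "
from h import *
st()"
```

```text
t 7.33 pos [538.2 190.1 -33.7] zdir 44.9 xaxis [ 0.  0. -1.] j [ 0.21  0.69  1.64  0.    0.81 -0.58] F [ 0.2 -0.3  0.7] M [ 0.006  0.    -0.001] w 56.4
```

Request:
{"fn": "send_rows", "kwargs": {
  "series": "0.8 0 0 0 0; 0.8 0 0 0 0; 0.8 0 0 0 -2; 0.8 0 0 0 -4; 0.8 0 0 0 -6; 0.8 0 0 0 -8; 0.8 0 0 0 -10; 0.8 0 0 0 -12"
}}

```text
time: 8.32
tool_pos: [538.1, 190.1, -33.8]
tcp_rot: [-0.161, 1.571, 1.676]
contact_force: [-0.7, 0.0, -0.2]
grip_width: 82.3
```

Request:
{"fn": "send_rows", "kwargs": {
  "series": "0.8 0 0 0 -2; 0.8 0 0 0 -4; 0.8 0 0 0 -6; 0.8 0 0 0 -6; -1 0 0 0 -6; -1 0 0 0 -6; -1 0 0 0 -6; -1 0 0 0 -6"
}}

```text
time: 9.32
tool_pos: [538.1, 190.1, -33.8]
tcp_rot: [-1.422, 1.571, 0.932]
contact_force: [-0.2, -0.5, -0.4]
grip_width: 56.6
```

```bash
python3 -c "
from h import *
st()"
```

```text
t 9.32 pos [538.1 190.1 -33.8] zdir 134.9 xaxis [ 0.  0. -1.] j [ 0.21  0.69  1.64  0.    0.81 -2.15] F [-0.2 -0.5 -0.4] M [ 0.081  0.053 -0.022] w 56.6
```

Request:
{"fn": "send_rows", "kwargs": {
  "series": "-1 -0.3 0 0 0; -1 -1 0 0 0; -1 -2.3 0 0 0; -1 -3.7 0 0 0; -1 -3.7 0.8 -1 0; -1 -3.7 2 -2.4 0; -1 -3.7 3.2 -3.8 0; -1 -3.7 4.2 -5 0"
}}

```text
time: 10.32
tool_pos: [554.9, -7.1, 78.0]
tcp_rot: [-2.528, 1.57, -0.174]
contact_force: [-0.7, 0.3, -0.5]
grip_width: 56.6
```

```bash
python3 -c "
from h import *
to(563,-107,76)"
```

```text
t 10.32 pos [554.9  -7.1  78. ] zdir 134.9 xaxis [ 0.001 -0.    -1.   ] j [-0.15  0.51  1.6  -0.    1.04 -2.51] F [-0.7  0.3 -0.5] M [ 0.067  0.015 -0.034] w 56.6
shift units [ 0.069  2.16  -2.549]
```

Request:
{"fn": "send_rows", "kwargs": {
  "series": "-1 0 1.2 -1.4 0; -1 0 2.2 -2.6 0; -1 0 2.2 -2.6 0; -1 0 2.2 -2.6 0; -1 0 2.2 -2.6 0"
}}

```text
time: 10.95
tool_pos: [563.1, -105.7, 77.4]
tcp_rot: [-0.839, 1.571, 1.517]
contact_force: [-0.7, 0.1, -0.3]
grip_width: 56.6
```

```bash
cat > cmp.py <<'E'
from h import *
import sys
o,M=st(); T=o['tool_pos']; zb=T[2]+33.8
out=[]
for n in("scene","top"):
    p=capture(n); im=p['pixels'][:,:,::-1].astype(float); K=6
    u,v=(proj(p,[T[0],T[1],zb-15])[0]-[45,42]).astype(int)
    b=cv2.resize((im[v:v+84,u:u+90]*(1 if n=="scene" else 1.3)).clip(0,255).astype(np.uint8),None,fx=K,fy=K,interpolation=cv2.INTER_CUBIC)
    c=b.copy()
    for C,col in ((circ(T[0],T[1],zb,28.5),(0,255,0)),(circ(T[0],T[1],zb+19,28.5),(0,255,0)),(circ(T[0],T[1],93,20.2),(0,0,255)),(circ(T[0],T[1],58,33),(255,0,0))):
        cv2.polylines(c,[((proj(p,C)-[u,v]+.5)*K).astype(np.int32)],True,col,1)
    cv2.imwrite(f"pics/{sys.argv[1]}_{n}.png",c); cv2.imwrite(f"pics/{sys.argv[1]}_{n}_raw.png",b)
E
python3 cmp.py c1
```

```text
t 10.95 pos [ 563.1 -105.7   77.4] zdir 135.0 xaxis [ 0.  0. -1.] j [-0.32  0.54  1.54  0.    1.06 -2.68] F [-0.7  0.1 -0.3] M [0.012 0.044 0.03 ] w 56.6
```

View pics/c1_scene.png

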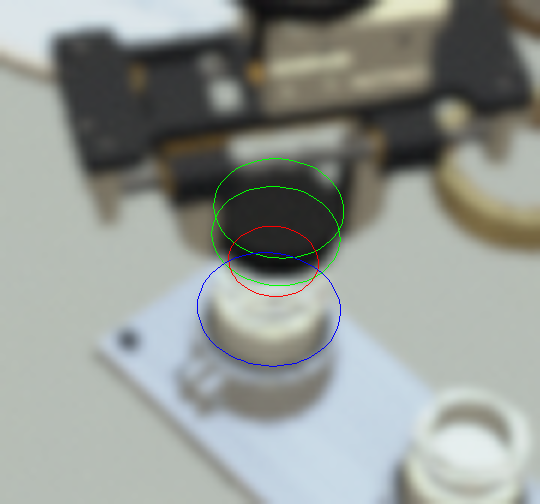

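View pics/c1_top.png

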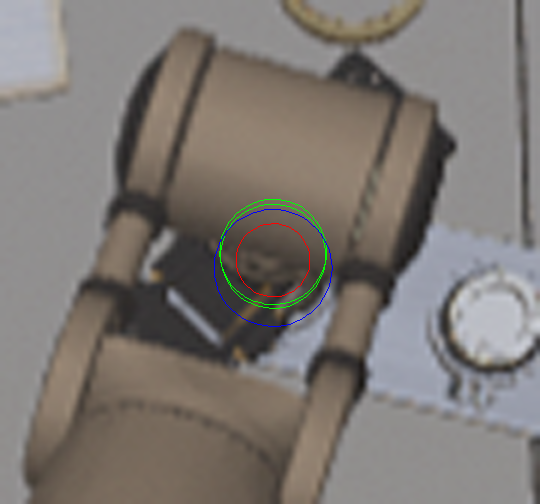

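View pics/c1_scene_raw.png

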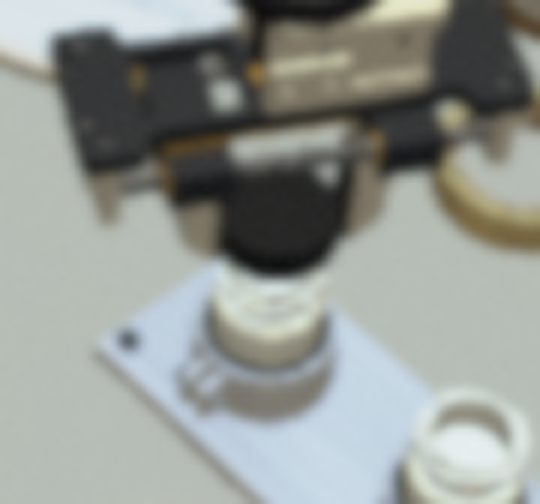

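```bash
cat > ov.py <<'E'
from h import *
import sys
ax=[float(a) for a in sys.argv[1:5]]
B={"scene":(-0.7,1.7),"top":(0.3,-2.4)}
for n in("scene","top"):
    im=cv2.imread(f"pics/{n}0.png").astype(float); p=capture(n); K=9
    tiles=[]
    for x,y in((ax[0],ax[1]),(ax[2],ax[3])):
        x+=B[n][0]; y+=B[n][1]
        u,v=(proj(p,[x,y,80])[0]-[18,18]).astype(int)
        t=im[v:v+36,u:u+36]; t=(t-40 if n=="scene" else t-70); t=np.clip(t*(1.15 if n=="scene" else 1.5),0,255).astype(np.uint8)
        b=cv2.resize(t,None,fx=K,fy=K,interpolation=cv2.INTER_CUBIC); c=b.copy()
        for z,r,col in ((93,20.2,(0,0,255)),(93,17.5,(0,160,0)),(73,26,(255,0,0)),(12,0.5,(255,0,255))):
            cv2.polylines(c,[((proj(p,circ(x,y,z,r))-[u,v]+.5)*K).astype(np.int32)],True,col,1)
        tiles.append(np.vstack([b,c]))
    cv2.imwrite(f"pics/ov_{n}{sys.argv[5]}.png",np.hstack(tiles)[:600*2])
    o=np.hstack(tiles); cv2.imwrite(f"pics/ov_{n}{sys.argv[5]}.png",cv2.resize(o,(600,600)))
E
python3 ov.py 565.3 -106.4 531.4 -226 a
```

```text
(no output)
```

View pics/ov_scenea.png

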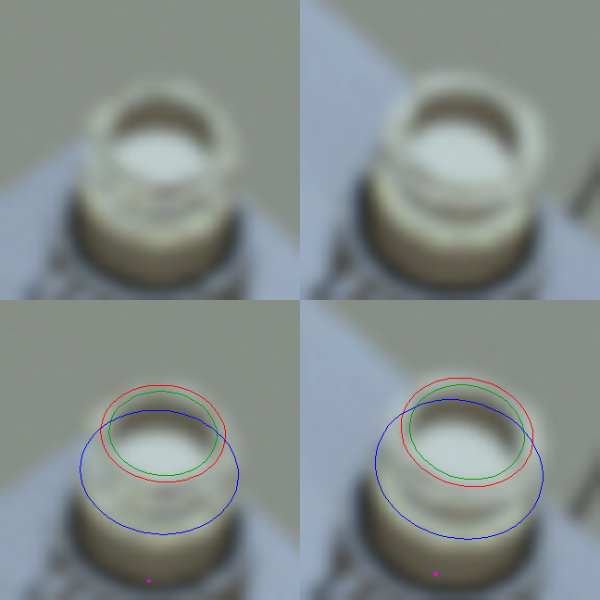

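View pics/ov_topa.png

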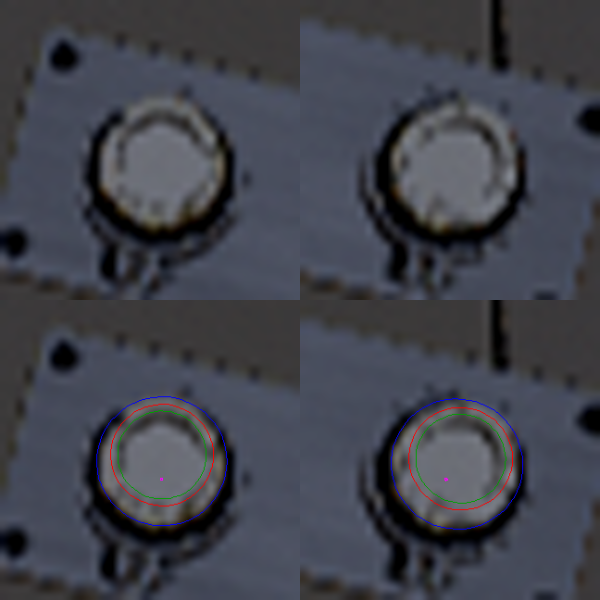

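Request:
{"fn": "send_rows", "kwargs": {
  "series": "-1 0.2 0 -0.04 0; -1 0.4 0 -0.04 0; -1 0.4 0 -0.04 0; -1 0.4 0 -0.04 0"
}}

```text
time: 11.65
tool_pos: [564.0, -107.9, 65.1]
tcp_rot: [-0.231, 1.571, 2.124]
contact_force: [0.4, -0.0, 0.2]
grip_width: 56.4
```

```bash
python3 cmp.py c2
```

```text
t 11.65 pos [ 564.  -107.9   65.1] zdir 134.9 xaxis [-0.  0. -1.] j [-0.32  0.56  1.55  0.    1.03 -2.68] F [ 0.4 -0.   0.2] M [0.07  0.038 0.028] w 56.4
```

View pics/c2_scene.png

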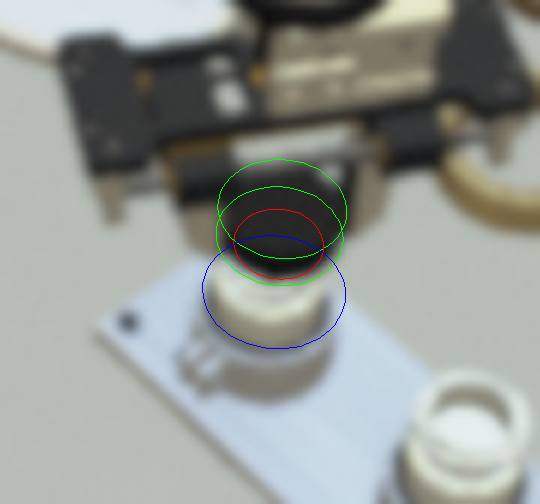

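View pics/c2_scene_raw.png

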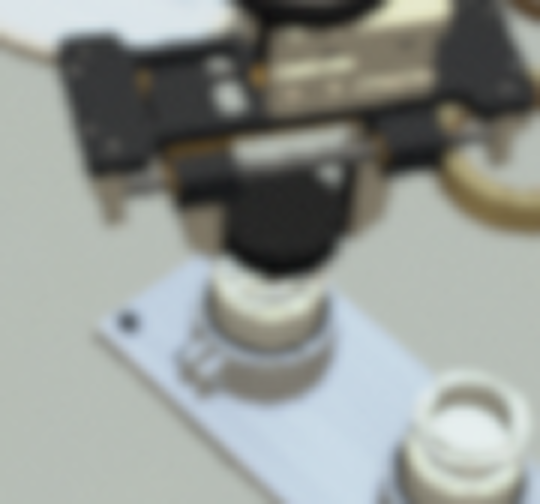

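```bash
python3 -c "
from h import *
p=capture('scene'); X=np.array([564,-107.,95])
for d in np.eye(3): print(d,(proj(p,X+d*5)[0]-proj(p,X)[0]).round(2)/5*6)
im=p['pixels'].astype(int)
u,v=(proj(p,[564,-107.9,98.9-15])[0]-[45,42]).astype(int); print(u,v)
for r in range(v+24,v+62,2): print(r,im[r,u+28:u+66].sum(1)//3)
"
```

```text
[1. 0. 0.] [ 1.128 -1.44 ]
[0. 1. 0.] [-1.908 -0.96 ]
[0. 0. 1.] [ 0.144 -1.404]
304 172
196 [ 42  47  51  56  60  61  61  61  62  67  93 129 154 164 168 172 174 173
 171 169 170 171 172 170 164 154 147 142 133 121 108 102  99  90  79  68
  59  51]
198 [ 60  62  60  61  60  60  59  59  58  62  83 118 141 147 145 143 142 136
 126 120 118 113 112 109 106 102  99  95  86  78  74  80  88  87  78  63
  47  36]
200 [ 85  69  57  55  56  54  53  53  51  50  56  68  81  85  82  82  82  77
  70  65  60  56  55  57  71  97 125 135 112  70  48  69  93 103  95  74
  58  57]
202 [ 78  59  46  38  37  36  34  32  31  29  31  33  39  42  41  40  42  42
  40  40  39  38  37  40  45  62  88 102  89  56  47  74  99 110 110 107
 114 136]
204 [102  63  36  28  27  27  28  30  29  28  28  30  34  37  39  39  37  37
  37  38  37  38  39  38  37  38  41  44  38  33  51  83 105 113 116 121
 138 161]
206 [142 100  70  64  70  74  78  78  68  52  40  36  37  38  37  37  38  38
  38  39  36  39  39  38  38  38  38  39  38  39  59  88 107 114 118 129
 153 172]
208 [172 150 126 111 110 112 112 106  90  64  45  3
[... 1328 characters left out ...]
47 124 111 134 175 203 212 213 208 202 194 188 185
 184 184]
226 [208 206 202 183 161 151 140 119 106 112 122 128 131 135 140 146 150 150
 147 144 138 134 128 118 108 119 150 177 196 209 213 215 213 210 204 196
 190 186]
228 [208 205 196 179 160 153 155 153 141 123 112 110 115 121 127 130 132 132
 131 127 123 119 120 125 139 154 159 169 190 207 212 214 215 216 215 212
 208 200]
230 [197 182 173 180 184 173 156 151 158 159 155 147 134 123 118 116 117 118
 117 120 125 132 148 159 157 145 141 165 194 209 213 213 213 214 214 215
 215 213]
232 [193 168 151 152 156 163 175 181 169 147 135 137 142 145 146 146 147 146
 145 147 147 141 135 127 121 123 144 177 201 211 213 214 213 214 214 214
 214 215]
```

Request:
{"fn": "send_rows", "kwargs": {
  "series": "-1 0 0.05 0.115 0; -1 0.1 0.05 0.115 0; -1 0.2 0.05 0.115 0; -1 0.2 0.05 0.115 0; -1 0.2 0.05 0.115 0"
}}

```text
time: 12.42
tool_pos: [560.6, -106.4, 59.2]
tcp_rot: [-1.538, 1.571, 0.817]
contact_force: [-0.5, 0.1, -0.3]
grip_width: 56.9
```

```bash
python3 cmp.py c3
```

```text
t 12.43 pos [ 560.6 -106.4   59.2] zdir 134.9 xaxis [ 0.  0. -1.] j [-0.32  0.56  1.57  0.    1.01 -2.68] F [-0.5  0.1 -0.3] M [0.096 0.001 0.004] w 56.9
```

View pics/c3_scene.png

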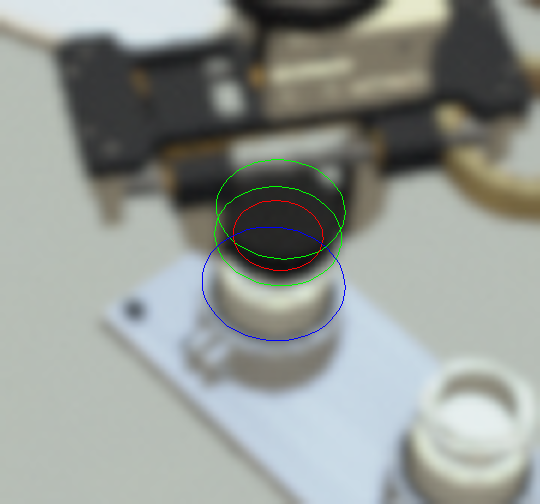

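Request:
{"fn": "send_rows", "kwargs": {
  "series": "-1 0.05 0 0 0; -1 0.1 0 0 0; -1 0.1 0 0 0"
}}

```text
time: 12.9
tool_pos: [560.7, -106.5, 56.3]
tcp_rot: [-2.315, 1.57, 0.04]
contact_force: [-0.4, -0.2, 0.6]
grip_width: 56.7
```

Request:
{"fn": "send_rows", "kwargs": {
  "series": "-1 0.05 0 0 0; -1 0.1 0 0 0; -1 0.1 0 0 0"
}}

```text
time: 13.28
tool_pos: [561.0, -106.6, 53.7]
tcp_rot: [-2.555, 1.569, -0.2]
contact_force: [-0.6, 0.1, 5.6]
grip_width: 57.0
```

```bash
python3 cmp.py c4
```

```text
t 13.28 pos [ 561.  -106.6   53.7] zdir 134.9 xaxis [ 0.001 -0.    -1.   ] j [-0.32  0.56  1.58  0.    1.   -2.68] F [-0.6  0.1  5.6] M [ 0.114 -0.065 -0.042] w 57.0
```

View pics/c4_scene.png

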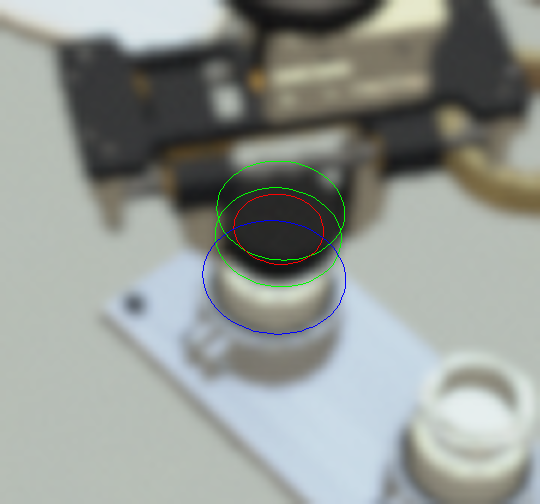

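```bash
cat > avg.py <<'E'
from h import *
A=[]
for i in range(6):
    capture('scene'); o=get_obs(); A.append(np.r_[o['contact_force'],o['moment'],o['tool_pos'],o['grip_width'],o['time']])
A=np.array(A); print("F",A[:,:3].mean(0).round(2),"M",A[:,3:6].mean(0).round(3),"sd",A[:,3:6].std(0).round(3),"pos",A[:,6:9].mean(0).round(2),"zb",(A[:,8].mean()+33.8).round(2),A[-1,9:].round(2),"j6",o['joint_positions'][5].round(2))
E
python3 avg.py
```

```text
F [-0.46 -0.19  5.16] M [ 0.141 -0.017  0.005] sd [0.031 0.022 0.033] pos [ 561.03 -106.56   53.78] zb 87.58 [56.57 13.68] j6 -2.68
```

Request:
{"fn": "send_rows", "kwargs": {
  "series": "-1 -0.1 0 0 0; -1 -0.1 -0.08 0.035 0; -1 -0.1 -0.08 0.035 0; -1 -0.03 -0.08 0.035 0; -1 0.03 -0.08 0.035 0; -1 0.03 -0.08 0.035 0"
}}

```text
time: 14.42
tool_pos: [561.7, -104.0, 52.0]
tcp_rot: [-1.987, 1.57, 0.368]
contact_force: [1.8, -0.8, -0.5]
grip_width: 56.3
```

```bash
python3 avg.py
```

```text
F [ 2.05 -1.31 -0.83] M [-0.111 -0.299 -0.001] sd [0.031 0.029 0.034] pos [ 561.65 -104.02   52.21] zb 86.01 [56.83 14.72] j6 -2.67
```

Request:
{"fn": "send_rows", "kwargs": {
  "series": "-1 0 -0.007 -0.05 0; -1 0 -0.007 -0.05 0; -1 0.04 -0.007 -0.05 0; -1 0.04 -0.007 -0.05 0"
}}

```text
time: 15.22
tool_pos: [562.4, -104.8, 50.9]
tcp_rot: [0.319, 1.57, 2.674]
contact_force: [0.3, -0.5, 0.5]
grip_width: 56.5
```

```bash
python3 avg.py
```

```text
F [ 0.29  0.36 -0.05] M [ 0.05   0.064 -0.011] sd [0.013 0.015 0.03 ] pos [ 562.62 -104.85   51.09] zb 84.89 [56.71 15.52] j6 -2.67
```

Request:
{"fn": "send_rows", "kwargs": {
  "series": "-1 0.05 0 0 0; -1 0.08 0 0 0; -1 0.08 0 0 0"
}}

```text
time: 15.9
tool_pos: [562.7, -104.9, 48.8]
tcp_rot: [-1.942, 1.571, 0.413]
contact_force: [-0.2, -1.0, 1.0]
grip_width: 56.4
```

```bash
python3 avg.py
```

```text
F [-0.17  0.33  0.86] M [ 0.123  0.062 -0.006] sd [0.014 0.032 0.028] pos [ 562.75 -104.89   48.78] zb 82.58 [56.42 16.2 ] j6 -2.67
```

Request:
{"fn": "send_rows", "kwargs": {
  "series": "-1 0.03 0 0 0; -1 0.03 0 0 0; -1 0.03 0 0 1; -1 0.03 0 0 2; -1 0.03 0 0 3; -1 0.03 0 0 3"
}}

```text
time: 16.95
tool_pos: [562.6, -104.9, 47.7]
tcp_rot: [0.404, 1.571, 2.498]
contact_force: [0.4, -0.0, 1.3]
grip_width: 56.9
```

```bash
python3 avg.py
```

```text
F [-0.1   0.23  0.08] M [ 0.064  0.102 -0.014] sd [0.023 0.024 0.032] pos [ 562.64 -104.92   47.74] zb 81.54 [56.78 17.25] j6 -2.41
```

Request:
{"fn": "send_rows", "kwargs": {
  "series": "-1 0.03 0 0 1; -1 0.04 0 0 2; -1 0.055 0 0 3; -1 0.067 0 0 4; -1 0.067 0 0 4"
}}

```text
time: 17.88
tool_pos: [562.7, -104.9, 45.9]
tcp_rot: [-1.695, 1.571, 0.05]
contact_force: [-1.0, -0.1, 1.6]
grip_width: 56.5
```

```bash
python3 avg.py
```

```text
F [-0.56  0.2   2.15] M [0.049 0.101 0.005] sd [0.013 0.027 0.034] pos [ 562.73 -104.92   45.88] zb 79.68 [56.51 18.18] j6 -2.06
```

It sinks about 4 mm/rad with no binding and is already below the wrong thread's stop height, so this is its own jar. I'll continue.

Request:
{"fn": "send_rows", "kwargs": {
  "series": "-1 0.015 0 0 1.3; -1 0.03 0 0 2.6; -1 0.045 0 0 3.9; -1 0.06 0 0 5.2; -1 0.075 0 0 6.5; -1 0.09 0 0 7.8; -1 0.09 0 0 7.8"
}}

```text
time: 19.05
tool_pos: [562.7, -104.9, 43.1]
tcp_rot: [0.155, 1.571, 1.22]
contact_force: [-0.9, 0.3, 1.7]
grip_width: 56.4
```

```bash
python3 avg.py
```

```text
F [-0.81  0.35  2.65] M [0.077 0.132 0.024] sd [0.035 0.026 0.011] pos [ 562.74 -104.88   43.14] zb 76.94 [56.55 19.35] j6 -1.38
```

Request:
{"fn": "send_rows", "kwargs": {
  "series": "-1 0.01 0 0 1; -1 0.02 0 0 2; -1 0.02 0 0 2"
}}

```text
time: 19.73
tool_pos: [562.7, -104.9, 42.5]
tcp_rot: [-0.704, 1.571, 0.186]
contact_force: [-0.5, -0.4, 2.0]
grip_width: 56.5
```

```bash
python3 avg.py
```

```text
F [-0.83  0.02  1.48] M [0.021 0.074 0.029] sd [0.021 0.023 0.022] pos [ 562.76 -104.93   42.51] zb 76.31 [56.58 20.02] j6 -1.21
```

Request:
{"fn": "send_rows", "kwargs": {
  "series": "-1 0.01 0 0 1; -1 0.02 0 0 2; -1 0.02 0 0 2"
}}

```text
time: 20.4
tool_pos: [563.0, -105.0, 42.1]
tcp_rot: [-0.964, 1.57, -0.249]
contact_force: [0.4, -0.4, 3.5]
grip_width: 56.3
```

```bash
python3 avg.py
```

```text
F [ 0.15 -0.15  2.79] M [-0.046 -0.026 -0.007] sd [0.02  0.029 0.027] pos [ 562.96 -104.97   42.07] zb 75.87 [56.42 20.7 ] j6 -1.03
```

Request:
{"fn": "send_rows", "kwargs": {
  "series": "-1 0 0 0 1; -1 0 0 0 2; -1 0 0 0 2"
}}

```text
time: 21.08
tool_pos: [563.0, -105.0, 42.0]
tcp_rot: [-0.879, 1.57, -0.338]
contact_force: [1.6, -0.4, 3.7]
grip_width: 57.0
```

```bash
python3 avg.py
```

```text
F [ 1.51 -0.27  2.99] M [-0.076 -0.295  0.237] sd [0.022 0.042 0.044] pos [ 563.01 -104.98   42.03] zb 75.83 [56.51 21.38] j6 -0.86
```

Request:
{"fn": "send_rows", "kwargs": {
  "series": "-1 0 0 0 0.5; -1 0 0 0 1; -1 0 0 0 1"
}}

```text
time: 21.75
tool_pos: [563.0, -104.9, 42.0]
tcp_rot: [-0.77, 1.57, -0.316]
contact_force: [2.0, 1.1, 3.9]
grip_width: 56.8
```

```bash
python3 avg.py; python3 cmp.py c5
```

```text
F [ 2.82 -0.11  3.3 ] M [-0.059 -0.54   0.515] sd [0.027 0.031 0.013] pos [ 562.97 -104.95   42.  ] zb 75.8 [56.36 22.05] j6 -0.77
t 22.05 pos [ 562.9 -104.9   42. ] zdir 26.0 xaxis [ 0.001 -0.    -1.   ] j [-0.32  0.58  1.58  0.    0.98 -0.77] F [ 3.3 -0.3  3.1] M [-0.032 -0.593  0.517] w 56.4
```

View pics/c5_scene_raw.png

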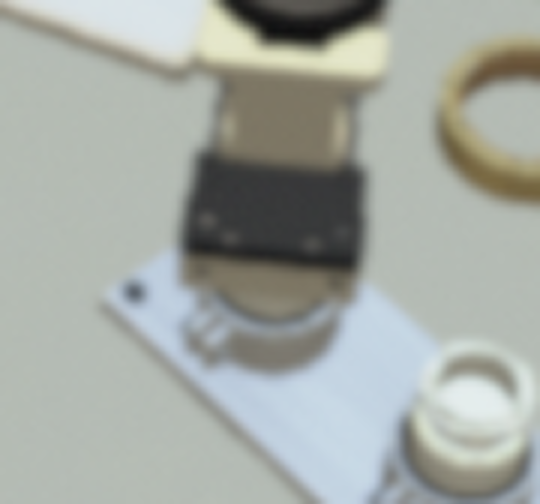

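Moment rises steeply (0.24 → 0.52 N m) with no further sinking, at 77 mm height once the jar's compression is allowed for, so the cap is home. I'll release and lift.

Request:
{"fn": "send_rows", "kwargs": {
  "series": "0.7 0 0 0 0; 0.7 0 0 0 0; 0.7 0 0 0 0; 0.7 0 0 0 0; 0.7 -0.5 0 0 0; 0.7 -1.5 0 0 0; 0.7 -3 0 0 0; 0.7 -4 0 0 0"
}}

```text
time: 23.15
tool_pos: [563.4, -105.1, 165.3]
tcp_rot: [-0.74, 1.567, -0.287]
contact_force: [-0.4, 0.3, 0.1]
grip_width: 78.1
```

```bash
python3 -c "
from h import *
to(300,120,180)"
```

```text
t 23.15 pos [ 563.4 -105.1  165.3] zdir 25.9 xaxis [ 0.003 -0.001 -1.   ] j [-0.32  0.45  1.43  0.    1.26 -0.77] F [-0.4  0.3  0.1] M [-0.119  0.04   0.037] w 78.1
shift units [-0.527 10.586 -4.614]
```

Request:
{"fn": "send_rows", "kwargs": {
  "series": "0.7 0 1.5 -0.7 0; 0.7 0 3 -1.4 0; 0.7 0 4.5 -2.1 0; 0.7 0 6 -2.7 0; 0.7 0 6.2 -2.8 0; 0.7 0 6.2 -2.8 0"
}}

```text
time: 23.9
tool_pos: [406.6, 25.6, 162.9]
tcp_rot: [-0.627, 1.568, -0.174]
contact_force: [1.2, 0.2, -0.3]
grip_width: 78.0
```

```bash
python3 -c "
from h import *
st()
for n in('scene','top'):
    p=capture(n); cv2.imwrite(f'pics/f_{n}.png',p['pixels'][:,:,::-1])
    im=p['pixels'][:,:,::-1].copy();K=7
    u,v=(proj(p,[548,-166,60])[0]-[50,38]).astype(int)
    b=cv2.resize(im[v:v+76,u:u+100],None,fx=K,fy=K,interpolation=cv2.INTER_CUBIC)
    for z in (77,96): cv2.polylines(b,[((proj(p,circ(563,-105,z,28.5))-[u,v]+.5)*K).astype(np.int32)],True,(0,255,0),1)
    cv2.imwrite(f'pics/f_{n}c.png',b)
    print(n,[(round(d['score'],2),[round(float(v)) for v in d['point']]) for d in place_of(p,'cap')])
"
```

```text
t 23.9 pos [406.6  25.6 162.9] zdir 26.0 xaxis [ 0.002 -0.    -1.   ] j [-0.13  0.15  1.87 -0.    1.12 -0.58] F [ 1.2  0.2 -0.3] M [-0.047 -0.038  0.014] w 78.0
scene [(0.76, [561, -110, 75]), (0.64, [523, 92, 3]), (0.61, [533, 294, -1])]
top [(0.69, [526, 93, -1]), (0.63, [539, 288, -1]), (0.54, [559, -104, 78]), (0.38, [746, -150, 2])]
```

View pics/f_scenec.png

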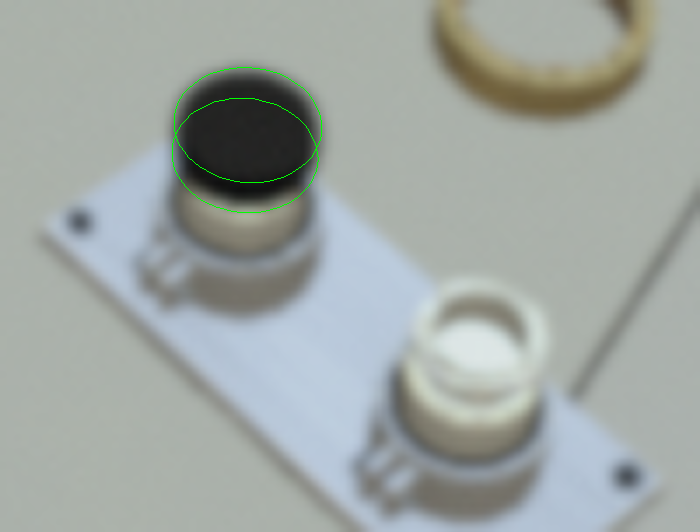

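View pics/f_topc.png

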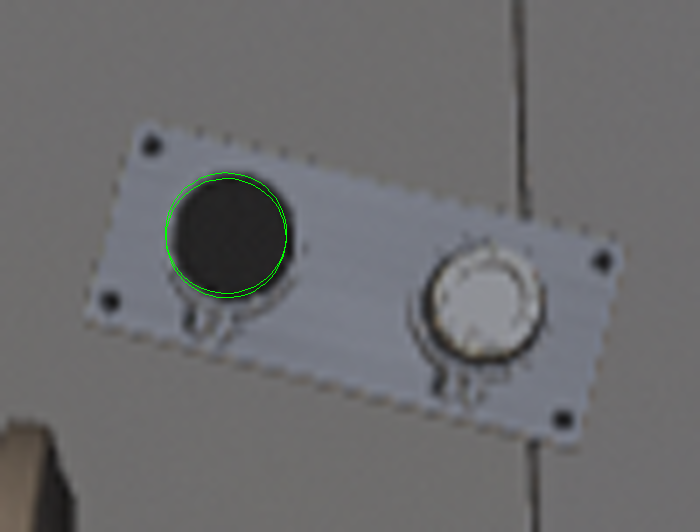

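View pics/f_scene.png

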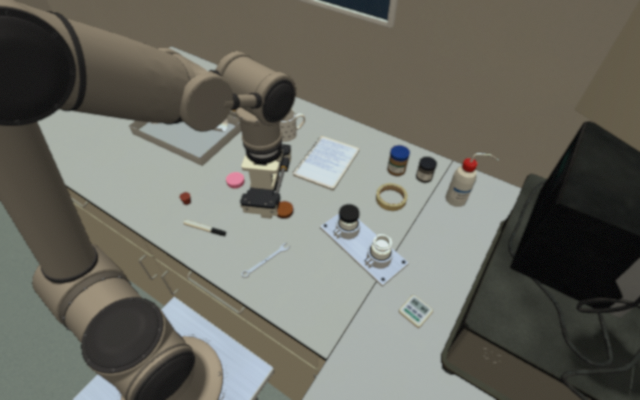

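The black cap sits level on the left jar (scene crop 247,135). The right jar is still open, the bystanders are where they were, and the arm is clear.

```bash
python3 -c "
from plant import *
print(close_job())"
```

```text
the job is handed in; nothing more can be done
None
```

I screwed the black cap fully home on the left jar, let go and handed the job in at about 24 s. I never put it on the right jar, because the left one took the thread.

- **Thread:** set on without turning, the cap stood about 6 mm above home. It sank about 4 mm per rad clockwise with no binding.
- **Home:** the cap stopped sinking and the moment rose from 0.24 to 0.52 N m. Its lower edge then read 75.8 mm, which is about 77 mm with the jar's roughly 1 mm compression allowed for.
- **Final pictures:** the cap sits level on the left jar, and the networks put it at 75 to 78 mm. The right jar is open and the bystanders look unmoved. The arm was clear of everything.

**Checks that disagreed:**
- The reported TCP z read roughly 35 to 40 mm too low against the pictures. The first close therefore shut above the cap without touching it, and I found the real height by looking and feel.
- My camera estimates of the left mouth differed by up to about 5 mm, and the first set-down caught off-centre at about 5 N. I centred the cap by the contact forces before turning it.

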